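Sort the seasonings after cooking

ROBOT

A 6-joint arm with a two-finger parallel gripper is mounted at the origin on a cart in front of the work surface, level with it; the furniture and walls round the work are solid. World frame = base frame: x ahead of the robot, y to its left, z up, the work surface at z = 0. Lengths are in m, angles in rad, forces in N, time in s.
With the tool pointing down it reaches from about 0.375 to 0.9 m from the base axis. Payload 3.1 kg.
Tool frame: the origin (TCP) lies on the centre line of the jaws, within the pads' length; the fingertips stand 8 mm ahead of it and the grasp point (between the pads) lies 11 mm behind it; z points along the fingers, y is the line along which they close (so a half turn about z gives the same grasp; the last joint's range is limited). The gripper opens to 87 mm and grips with 3 to 60 N. Pads are 19 mm wide; open, the fingers measure 117 mm over their backs; the gripper's body (75 mm by 190 mm) begins 51 mm behind the grasp point.
Start: joints at [-1.361, 0.527, 1.433, -0, 1.181, -0.178], TCP at [0.237, -0.578, 0.231] pointing down, gripper open.
Joint ranges: [-3.08, 3.08], [-0.75, 2.2], [0.22, 2.44], [-1.43, 4.57], [0, 2.65], [-2.85, 2.85]. Speed limits (rad/s): [2.79, 2.79, 3.14, 3.14, 3.14, 3.14].

INTERFACE

Orientations are given as a unit quaternion [x, y, z, w].
In Python, from rig import robot gives the robot as it stands. The module is installed in compiled form; this text tells all that it offers.
- The arm moves only by the tool send_rows, never from a script. Its argument "increments" is one flat list of numbers, 7 for each row, row after row: the turn, a rotation vector about the world's x, y, z in rad, then the shift along the world's x, y, z in cm, then the opening, from 0 (shut) to 1 (fully open). A call has 1 to 20 rows; each row shifts and turns the commanded pose from where the row before left it; what a row does not reach is not made up. A row lasts 1/12 s, in which the tool goes at most 41.7 mm and 7.16 degrees, less where a joint would pass 70% of its speed; a pose out of reach is approached as far as the arm can. A call is refused whole if a number of a shift passes 4.17 or a number of a turn 0.125, either way. A call with a gripper value outside its range is refused whole. The fingers move at their own pace and stop on an object; "newtons" is the grip in N (left out, the last holds). Time passes only in rows, so rows that do not move let the fingers close. It gives the time, the measured TCP pose, the force, the opening and the grip force at its end, in the units of the state.
- robot.get_obs(): the state, without advancing time (a new reading comes with each control period).
- robot.camera(name): name is "scene" or "top" or "wrist"; returns a dict with "image" (400x640x3 uint8, red, green, blue), "range_z" (400x640 float32, m along the optical axis (not along the pixel's ray), 0 where there is no reading), "fx", "fy", "cx", "cy" (pixels), "R" (3x3) and "t" (3): a world point X has camera coordinates R X + t. Camera axes: x right, y down, z forward; pixel columns grow to the right and rows downward; lengths in m; the calibration is good to about 2 mm. A picture is of the moment at which its call begins.
- robot.hand_in(): hands the job in; it is judged then, once.
The state is a dict: "time": time; "q": joint angles; "joint_velocities": joint speeds; "joint_torque": joint torques, N m; "position": TCP position; "tool_rot": TCP orientation; "ft_force": force on the tool from outside, world axes, zero at the start; "moment": the same for the moment, N m; "grip_width": finger opening in m; "grip_force": force on a finger pad.
Only numpy, scipy, OpenCV 4.12 (cv2) and the standard library are available. Lean on these libraries where they do the work, as an engineer would, in place of code of your own. Each camera call takes 0.05 s, during which the arm holds its last target. There are 200 camera calls.

TASK

Sort the things left out on the worktop in front of you after cooking: stand the two black-capped spice jars upright in the wooden spice rack, one in each bay, stand the salt shaker and the cork-stoppered jar upright inside the shallow steel tray, and put the lime in the square dish that stands in front of you. Knock nothing over, and leave the tin and the kitchen timer where they are.

Things in the scene. Friction and masses are not known exactly. Their poses are not given: they have to be found in the camera images.
- spice_jar_a: Slim round clear spice jar with a black screw cap and a dark label, 41 mm across over its whole height, 105 mm tall. Stands upright; origin at the centre of its underside, z up.
- spice_jar_c: The other slim round clear spice jar with a black screw cap, with a green and white label, 41 mm across over its whole height, 105 mm tall. Stands upright; origin at the centre of its underside, z up.
- salt_shaker: Clear salt shaker with a grey domed top, 44 mm across the body up to a height of about 70 mm, then 34 mm across the dome, 90 mm tall. Stands upright; origin at the centre of its underside, z up.
- cork_jar: Squat round clear jar of pinkish seasoning with a wide cork stopper that stays in, 52 mm across up to a height of 55 mm, the cork above it 48 mm across, 70 mm tall. Stands upright; origin at the centre of its underside, z up.
- lime_center (a point): Centre of the lime, a green citrus fruit 52 mm long (its own x axis), 43 mm wide (y) and 42 mm high, lying on its side on the worktop. This point is at the middle of the fruit, 21 mm above its underside at the start. It can roll if pushed.
- spice_rack: Small pale wooden spice rack on the worktop ahead, an open-topped tray with two equal square bays side by side; fixed in place. 131 mm long (its x), 68 mm wide (its y), walls 32 mm high and 5 mm thick, floor 6 mm thick. Each bay is 58 mm square inside; the bay centres lie at its x = -31.5 mm and +31.5 mm, y = 0. Origin at the centre of its underside, on the worktop.
- cruet_tray: Shallow rectangular steel serving tray without divider, with a small bar handle at each short end; fixed in place. 164 mm long (its x, 190 mm over the handles), 86 mm wide (its y); floor 5 mm thick, rim 15 mm high from the worktop and 4 mm thick, so 156 x 78 mm inside. Origin at the centre of its underside, on the worktop.
- dish: The dish ahead of the robot, between the other things: pale grey-green square stoneware dish with rounded corners and sloping sides, 114 mm across the rim, 43 mm high, its middle about 17 mm above the worktop inside; fixed in place. Its mouth inside the rim is about 100 mm across. Origin at the centre of its underside, on the worktop.
- tin_can: Bystander: small round food tin with a coloured label, 57 mm across, 72 mm tall, standing among the things. Not to be moved. (It and everything else stand on open worktop; beyond 0.57 m ahead of the robot, cabinets and a microwave hang over it from 0.43 m up.) Origin at the centre of its underside.
- egg_timer: Bystander: round kitchen timer, red below and white above, 62 mm across, 62 mm tall, at the left front. Not to be moved. Origin at the centre of its underside.
Things that resemble listed ones, but are neither listed nor needed, are in the scene too. There is more than one size of the dish; the job needs the larger.

How it is judged:
At the end, for the whole second after the job is handed in: Each spice jar stands on the floor of its own rack bay (within 13 mm of the bay centre per axis); salt shaker and cork jar stand on the steel tray floor inside its rim; all four upright within 0.15 rad; the lime lies in the dish, its centre within 30 mm of the dish centre; all at rest ((x of spice_jar_a in the frame of spice_rack between -0.0445 and -0.0185 m or x of spice_jar_a in the frame of spice_rack between 0.0185 and 0.0445 m) and y of spice_jar_a in the frame of spice_rack between -0.013 and 0.013 m and z of spice_jar_a in the frame of spice_rack between 0.002 and 0.011 m and (x of spice_jar_c in the frame of spice_rack between -0.0445 and -0.0185 m or x of spice_jar_c in the frame of spice_rack between 0.0185 and 0.0445 m) and y of spice_jar_c in the frame of spice_rack between -0.013 and 0.013 m and z of spice_jar_c in the frame of spice_rack between 0.002 and 0.011 m and x of salt_shaker in the frame of cruet_tray between -0.062 and 0.062 m and y of salt_shaker in the frame of cruet_tray between -0.022 and 0.022 m and z of salt_shaker in the frame of cruet_tray between 0.001 and 0.01 m and x of cork_jar in the frame of cruet_tray between -0.062 and 0.062 m and y of cork_jar in the frame of cruet_tray between -0.022 and 0.022 m and z of cork_jar in the frame of cruet_tray between 0.001 and 0.01 m and angle between each of spice_jar_a, spice_jar_c, salt_shaker, cork_jar's own z axis and vertical below 0.15 rad and horizontal distance between lime_center and dish below 0.03 m and z of lime_center in the frame of dish between 0.02 and 0.055 m and linear speed of each of spice_jar_a, spice_jar_c, salt_shaker, cork_jar, lime below 0.02 m/s); the robot touches nothing.
It fails at once if a jar, the salt shaker or the cork-stoppered jar is tipped over (angle between any of spice_jar_a, spice_jar_c, salt_shaker, cork_jar's own z axis and vertical above 0.7 rad).
It fails at once if the tin or the kitchen timer is pushed aside (30 mm) or knocked over (distance of any of tin_can, egg_timer from where it was at the start of the episode above 0.03 m or angle between tin_can's own z axis and vertical above 0.7 rad).
It also fails if it takes over 128 s, if anything falls off the work surface, if the arm or the gripper's body presses on something with over 40 N, if the wrist force passes 120 N, or if a joint passes its speed limit or range.

## Working session

There is one attempt and no reset: what is moved stays moved. The work goes in short steps, Python scripts to look and compute and a tool call to move; the robot and the scene stay as the last step left them, time stands still between calls to the robot, and variables do not carry over. Pictures are saved under pics/ and viewed, at most 14 in all, crops included, and the job is handed in when it is done.

Besides the shell and the picture viewer there is one more tool, called after "Emit:" as a command line: name --argument value ..., lists and objects as JSON in quotes. send_rows: Moves the arm, as the interface text tells. Its arguments: {"type":"object","properties":{"increments":{"type":"array"},"newtons":{"type":"number"}},"required":["increments"]}

```bash
mkdir -p pics
cat > h.py <<'E'
import numpy as np, cv2
from rig import robot
def world(c):
    z=c["range_z"]; v,u=np.mgrid[:z.shape[0],:z.shape[1]]
    P=np.stack([(u-c["cx"])/c["fx"]*z,(v-c["cy"])/c["fy"]*z,z],-1)
    W=(P-c["t"])@np.asarray(c["R"]); W[z==0]=np.nan
    return W
def save(n,im): cv2.imwrite("pics/"+n,im[:,:,::-1])
E
python3 - <<'E'
from h import *
import pickle
for n in("top","scene"):
    c=robot.camera(n); save(n+"0.png",c["image"]); pickle.dump(c,open(n+"0.pkl","wb"))
    print(n,-np.array(c["R"]).T@c["t"],np.array(c["R"])[2],c["fx"])
print(robot.get_obs())
E
```

```text
top [0.26905573 0.00187298 1.44682803] [ 0.04517435  0.01948965 -0.99878898] 471.7134700292884
scene [-0.60539372 -0.09471421  0.95809994] [ 0.72731881  0.07811618 -0.68183958] 448.66538981598325
{'time': 0.1, 'q': array([-1.36045640e+00,  5.28368599e-01,  1.43374917e+00, -1.94851215e-05,
        1.18140044e+00, -1.78520170e-01]), 'joint_velocities': array([-0.00259935, -0.0027889 , -0.00160928,  0.00044036, -0.00011546,
        0.00038546]), 'joint_torque': array([-9.91870984e-04, -4.40986168e+01, -1.77150643e+01,  6.32880209e-02,
        5.33748942e-02, -5.58662884e-05]), 'position': array([ 0.23683527, -0.5777069 ,  0.22968025]), 'tool_rot': array([ 9.81156777e-01,  1.93210902e-01, -2.43255521e-05, -9.62513066e-04]), 'ft_force': array([-0.6883028 ,  0.1623142 ,  0.26427482]), 'moment': array([-0.03822678,  0.04225108, -0.01258727]), 'grip_force': 0.0, 'grip_width': 0.08690943069942858}
```

View pics/top0.png

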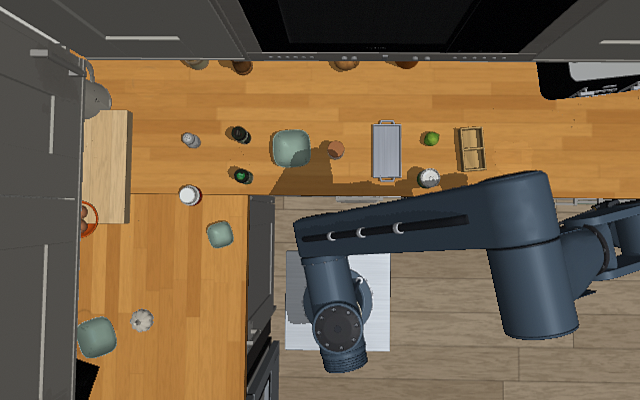

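View pics/scene0.png

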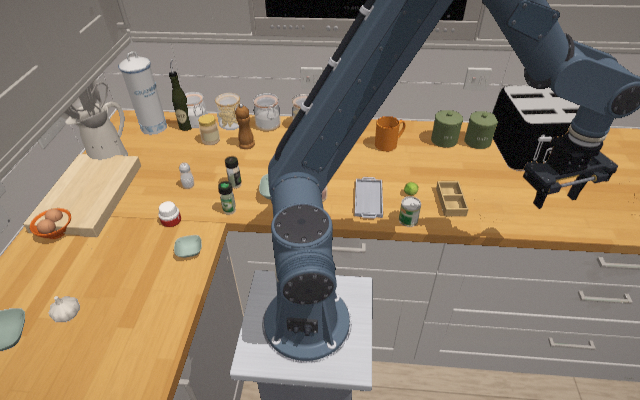

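Top view:
- Salt shaker (190,140), dark-label jar (239,134), green-label jar (242,176), cork jar (335,149) and lime (431,138).
- Dish ahead (291,148), tray (386,150) and rack (470,148).
- Bystanders: tin (429,177) and timer (190,195).

Possible mix-ups:
- Dishes at (220,234), which is small, and (96,337), which is off to the left. The one ahead, (291,148), is the one to use.
- For the jars and shaker: the back-row jars and pepper mill at rows ~65, which don't match the descriptions.
- For the lime: none.

I'll check with one close crop and measure.

```bash
cat > m.py <<'E'
from h import *
import pickle
c=pickle.load(open("top0.pkl","rb")); W=world(c); im=c["image"]
save("crop0.png",cv2.resize(im[110:215,165:495],None,fx=2.4,fy=2.4,interpolation=cv2.INTER_CUBIC))
print("table z",[np.round(W[v,u],3) for v,u in((165,210),(170,350),(120,450))])
boxes=dict(salt=(178,130,203,152),a=(228,124,254,146),c=(230,165,256,187),dish=(268,126,314,170),cork=(325,138,347,161),tray=(368,117,404,184),lime=(421,129,442,148),tin=(415,166,443,190),rack=(450,124,488,174),timer=(176,183,204,208))
for n,(u0,v0,u1,v1) in boxes.items():
    P=W[v0:v1,u0:u1].reshape(-1,3); P=P[P[:,2]>0.009]
    r=cv2.minAreaRect((P[:,:2]*1000).astype(np.float32))
    zt=np.percentile(P[:,2],98); T=P[P[:,2]>zt-.01]; rt=cv2.minAreaRect((T[:,:2]*1000).astype(np.float32))
    print(n,len(P),"zmax %.3f"%zt,"all",np.round(r[0]),np.round(r[1]),round(r[2],1),"top",np.round(rt[0]),np.round(rt[1]),round(rt[2],1), "mean",np.round(T.mean(0),3))
E
python3 m.py
```

```text
table z [array([0.411, 0.396, 0.004]), array([ 0.399, -0.036,  0.   ]), array([ 0.555, -0.341,  0.006])]
salt 219 zmax 0.092 all [482. 441.] [40. 37.] 10.8 top [483. 442.] [29. 29.] 40.8 mean [0.483 0.442 0.087]
a 256 zmax 0.111 all [495. 289.] [41. 39.] 82.3 top [496. 289.] [39. 38.] 78.4 mean [0.496 0.289 0.106]
c 238 zmax 0.112 all [373. 279.] [40. 41.] 14.0 top [374. 280.] [38. 38.] 88.0 mean [0.373 0.279 0.106]
dish 1065 zmax 0.046 all [464. 141.] [113. 119.] 88.5 top [462. 141.] [112. 113.] 89.9 mean [0.465 0.143 0.041]
cork 264 zmax 0.076 all [454.   9.] [48. 48.] 44.7 top [456.   9.] [45. 44.] 0.5 mean [0.456 0.009 0.07 ]
tray 503 zmax 0.021 all [ 459. -140.] [188. 100.] 0.2 top [ 459. -148.] [187.  86.] 0.2 mean [ 0.458 -0.148  0.015]
lime 176 zmax 0.044 all [ 495. -279.] [43. 43.] 84.5 top [ 494. -278.] [35. 37.] 63.0 mean [ 0.494 -0.279  0.039]
tin 368 zmax 0.076 all [ 373. -266.] [55. 56.] 1.3 top [ 374. -267.] [54. 53.] 89.6 mean [ 0.374 -0.267  0.07 ]
rack 593 zmax 0.037 all [ 464. -396.] [131.  84.] 5.2 top [ 465. -403.] [130.  70.] 5.7 mean [ 0.465 -0.403  0.032]
timer 363 zmax 0.067 all [324. 447.] [73. 55.] 13.1 top [317. 448.] [45. 46.] 7.8 mean [0.318 0.447 0.062]
```

View pics/crop0.png

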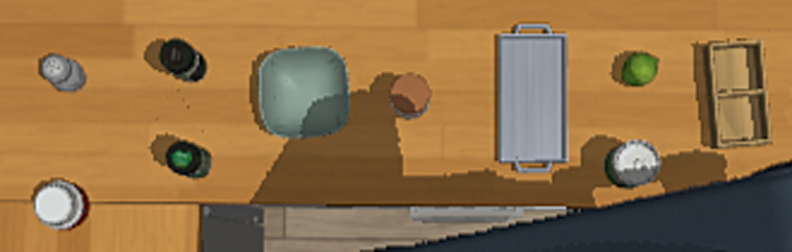

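The crop confirms the choices: a black cap with dark label (jar a, crop 180,60), a green label (jar c, crop 182,158), the salt shaker (60,70), the cork jar (410,95) and the lime (640,68). Heights read about 4 mm high throughout, and sizes agree with the list. I'll hover over the lime first.

Emit:
send_rows --increments '[0,0,-0.0324,2.15,2.49,0,1,0,0,-0.0324,2.15,2.49,0,1,0,0,-0.0324,2.15,2.49,0,1,0,0,-0.0324,2.15,2.49,0,1,0,0,-0.0324,2.15,2.49,0,1,0,0,-0.0324,2.15,2.49,0,1,0,0,-0.0324,2.15,2.49,0,1,0,0,-0.0324,2.15,2.49,0,1,0,0,-0.0324,2.15,2.49,0,1,0,0,-0.0324,2.15,2.49,0,1,0,0,-0.0324,2.15,2.49,0,1,0,0,-0.0324,2.15,2.49,0,1,0,0,0,0,0,0,1,0,0,0,0,0,0,1]'

```text
time: 1.27
position: [0.4955, -0.2779, 0.2301]
tool_rot: [1.0, 0.002, -0.0, -0.0]
ft_force: [-0.4, -0.2, -0.8]
grip_width: 0.0872
grip_force: 0.0
```

Run:
```python
from h import *
from scipy.spatial.transform import Rotation as Ro
o=robot.get_obs(); print(o["position"],Ro.from_quat(o["tool_rot"]).as_matrix()[:,1],o["q"])
c=robot.camera("wrist"); save("w1.png",c["image"]); W=world(c)
print(-np.array(c["R"]).T@c["t"],np.array(c["R"])[2])
def lime(c,W):
    h=cv2.cvtColor(c["image"],cv2.COLOR_RGB2HSV); m=(h[...,0]>32)&(h[...,0]<60)&(h[...,1]>120)&(W[...,2]>.008)&(abs(W[...,0]-.495)<.06)&(abs(W[...,1]+.28)<.06)
    P=W[m]; r=cv2.minAreaRect((P[:,:2]*1000).astype(np.float32)); print("lime",len(P),r,P[:,2].max(),np.linalg.eigh(np.cov(P[:,:2].T)))
lime(c,W)
import pickle; c2=pickle.load(open("top0.pkl","rb")); lime(c2,world(c2))
```

```text
[ 0.49554156 -0.27788745  0.23014756] [ 3.98431835e-03 -9.99991995e-01 -3.67097113e-04] [-7.07556839e-01  4.51722873e-01  1.57733669e+00 -3.35504434e-04
  1.11344441e+00  8.59403283e-01]
[ 0.56182025 -0.27793099  0.38545251] [-2.44268917e-01 -5.66300822e-04 -9.69707366e-01]
lime 1062 ((498.2396240234375, -278.0040283203125), (96.75463104248047, 47.56777572631836), 89.38031768798828) 0.34402536008347145 EighResult(eigenvalues=array([0.0001128, 0.0001446]), eigenvectors=array([[-0.96849807, -0.24902106],
       [-0.24902106,  0.96849807]]))
lime 157 ((492.55169677734375, -278.01763916015625), (38.711021423339844, 38.46769332885742), 79.16331481933594) 0.04671265373891626 EighResult(eigenvalues=array([9.47318369e-05, 1.26235143e-04]), eigenvectors=array([[-0.84721226, -0.53125453],
       [-0.53125453,  0.84721226]]))
```

View pics/w1.png

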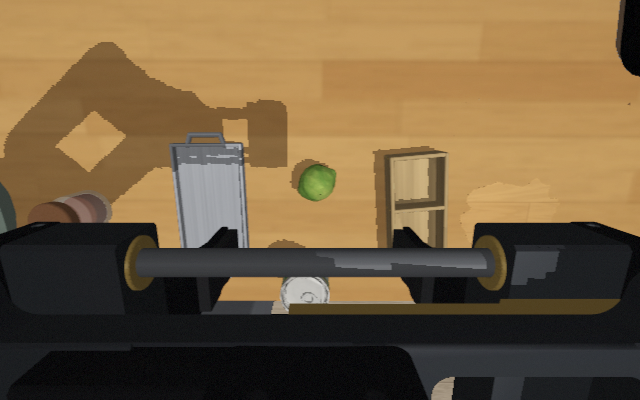

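The wrist view shows the lime at (317,182), the tray at left (208,195), the rack at right (417,200) and the tin below (305,292). I'll get the lime axis from its silhouette and cross-check the tray and rack.

Run:
```python
from h import *
c=robot.camera("wrist"); W=world(c); im=c["image"]
h=cv2.cvtColor(im,cv2.COLOR_RGB2HSV)
m=((h[...,0]>30)&(h[...,0]<65)&(h[...,1]>90)).astype(np.uint8); m[:155]=0;m[215:]=0;m[:,:285]=0;m[:,350:]=0
cs,_=cv2.findContours(m,cv2.RETR_EXTERNAL,cv2.CHAIN_APPROX_NONE); k=max(cs,key=cv2.contourArea)
print(cv2.contourArea(k),cv2.fitEllipse(k),cv2.boundingRect(k), h[182,317])
# project silhouette onto z=0.021 plane
R=np.array(c["R"]);C=-R.T@c["t"]
p=k[:,0].astype(float); d=np.c_[(p[:,0]-c["cx"])/c["fx"],(p[:,1]-c["cy"])/c["fy"],np.ones(len(p))]@R
q=C+d*((.021-C[2])/d[:,2])[:,None]
print(cv2.fitEllipse((q[:,:2]*1000).astype(np.float32)))
L=W[165:200,300:335]; print("lime zmax",np.nanmax(L[...,2]), "table",W[182,275],W[120,400])
# rack, tray upper rim points
for n,(u0,v0,u1,v1),z0,z1 in(("rack",(370,140,460,240),.02,.06),("tray",(165,125,255,240),.008,.03)):
    P=W[v0:v1,u0:u1].reshape(-1,3);P=P[(P[:,2]>z0)&(P[:,2]<z1)]
    for s in np.arange(P[:,0].min(),P[:,0].max(),.015):
        b=P[abs(P[:,0]-s)<.004]; 
        if len(b)>3: print(n,"x %.3f"%s,"y",b[:,1].min().round(3),b[:,1].max().round(3),"z",np.percentile(b[:,2],90).round(3))
    print(n,"xmax",P[:,0].max())
```

```text
1013.5 ((315.5181884765625, 181.64132690429688), (33.28990173339844, 39.034080505371094), 50.24985122680664) (297, 164, 38, 37) [ 39 132 172]
((493.6632995605469, -279.8124084472656), (40.520408630371094, 47.42096710205078), 42.5797119140625)
lime zmax 0.045078868199261046 table [ 4.89537804e-01 -2.28165646e-01  6.92107279e-06] [ 0.56636096 -0.38212509  0.00116056]
rack x 0.421 y -0.437 -0.373 z 0.027
rack x 0.436 y -0.439 -0.371 z 0.034
rack x 0.451 y -0.438 -0.37 z 0.034
rack x 0.466 y -0.436 -0.368 z 0.034
rack x 0.481 y -0.436 -0.367 z 0.033
rack x 0.496 y -0.434 -0.366 z 0.034
rack x 0.511 y -0.432 -0.364 z 0.034
rack x 0.526 y -0.431 -0.363 z 0.034
rack xmax 0.5317840424023512
tray x 0.415 y -0.191 -0.106 z 0.016
tray x 0.430 y -0.191 -0.106 z 0.017
tray x 0.445 y -0.191 -0.105 z 0.017
tray x 0.460 y -0.191 -0.105 z 0.017
tray x 0.475 y -0.191 -0.105 z 0.017
tray x 0.490 y -0.191 -0.104 z 0.017
tray x 0.505 y -0.19 -0.104 z 0.017
tray x 0.520 y -0.19 -0.104 z 0.017
tray x 0.535 y -0.19 -0.104 z 0.017
tray x 0.550 y -0.169 -0.126 z 0.016
tray xmax 0.5520433546354335
```

Emit:
send_rows --increments '[0,0,-0.1034,-0.02,-0.01,-1.8,1,0,0,-0.1034,-0.02,-0.01,-1.8,1,0,0,-0.1034,-0.02,-0.01,-1.8,1,0,0,-0.1034,-0.02,-0.01,-1.8,1,0,0,-0.1034,-0.02,-0.01,-1.8,1,0,0,-0.1034,-0.02,-0.01,-1.8,1,0,0,-0.1034,-0.02,-0.01,-1.8,1,0,0,-0.1034,-0.02,-0.01,-1.8,1,0,0,0,0,0,-1.3,1,0,0,0,0,0,-1.3,1,0,0,0,0,0,-1.3,1,0,0,0,0,0,-1.3,1,0,0,0,0,0,-1.3,1,0,0,0,0,0,0,0.6,0,0,0,0,0,0,0,0,0,0,0,0,0,0,0,0,0,0,0,0,0,0,0,0,0,0,0,0,0,0,0,0,0,0,0,0,0,0,0,0,0,0]' --newtons 15

```text
time: 3.03
position: [0.4936, -0.2805, 0.0221]
tool_rot: [0.916, -0.402, 0.0, 0.0]
ft_force: [-0.3, -0.2, -0.2]
grip_width: 0.0485
grip_force: 0.0
```

Emit:
send_rows --increments '[0,0,0,0,0,0,0,0,0,0,0,0,0,0,0,0,0,0,0,0,0,0,0,0,0,0,0,0,0,0,0,0,0,0,0,0,0,0,0,0,0,0]'

```text
time: 3.53
position: [0.4935, -0.2804, 0.0219]
tool_rot: [0.916, -0.402, 0.0, 0.0]
ft_force: [-0.2, 0.8, 4.8]
grip_width: 0.0407
grip_force: 15.0
```

Emit:
send_rows --increments '[0,0,0,0,0,2.6,0,0,0,0,0,0,2.6,0,0,0,0,0,0,2.6,0,0,0,0,0,0,2.6,0,0,0,0,0,0,2.6,0,0,0,0.0551,-0.2,2.813,0,0,0,0,0.0551,-0.2,2.813,0,0,0,0,0.0551,-0.2,2.813,0,0,0,0,0.0551,-0.2,2.813,0,0,0,0,0.0551,-0.2,2.813,0,0,0,0,0.0551,-0.2,2.813,0,0,0,0,0.0551,-0.2,2.813,0,0,0,0,0.0551,-0.2,2.813,0,0,0,0,0.0551,-0.2,2.813,0,0,0,0,0.0551,-0.2,2.813,0,0,0,0,0.0551,-0.2,2.813,0,0,0,0,0.0551,-0.2,2.813,0,0,0,0,0.0551,-0.2,2.813,0,0,0,0,0.0551,-0.2,2.813,0,0,0,0,0.0551,-0.2,2.813,0,0]'

```text
time: 5.2
position: [0.4627, 0.143, 0.1512]
tool_rot: [1.0, 0.001, -0.0, 0.0]
ft_force: [1.2, 0.2, -0.9]
grip_width: 0.0406
grip_force: 15.0
```

Emit:
send_rows --increments '[0,0,0,0,0,-2.2,0,0,0,0,0,0,-2.2,0,0,0,0,0,0,-2.2,0,0,0,0,0,0,-1.8,0,0,0,0,0,0,-1.4,0,0,0,0,0,0,-1.0,0,0,0,0,0,0,0,0,0,0,0,0,0,0,0.64,0,0,0,0,0,0,0.64,0,0,0,0,0,0,0.64,0,0,0,0,0,0,0.64,0,0,0,0,0,0,0.64,0,0,0,0,0,0,0.64,0,0,0,0,0,1,0.64,0,0,0,0,0,2,0.64,0,0,0,0,0,3,0.64,0,0,0,0,0,4,1,0,0,0,0,0,4,1,0,0,0,0,0,4,1]'

```text
time: 6.78
position: [0.4625, 0.1416, 0.226]
tool_rot: [1.0, -0.0, -0.0, -0.0]
ft_force: [0.9, 0.6, 0.0]
grip_width: 0.0685
grip_force: 0.0
```

```bash
cat > g.py <<'E'
from h import *
# robust check: crop of top camera
def green(c,W):
    h=cv2.cvtColor(c["image"],cv2.COLOR_RGB2HSV); return W[(h[...,0]>30)&(h[...,0]<60)&(h[...,1]>120)&(W[...,2]>.02)&(W[...,2]<.08)&(W[...,0]>.3)&(abs(W[...,1]-.14)<.07)]
E
python3 - <<'E'
from g import *
print(robot.get_obs()["position"])
for n in("wrist","top"):
    c=robot.camera(n); P=green(c,world(c)); print(n,len(P),np.round(P.mean(0),3) if len(P) else "", P[:,2].max() if len(P) else "")
    if n=="wrist":
        W=world(c); save("w2.png",c["image"])
        P=W.reshape(-1,3); B=P[(P[:,2]>.035)&(P[:,2]<.05)&(abs(P[:,1]-.14)<.075)&(P[:,0]>.38)&(P[:,0]<.55)]; print("dish rim x",B[:,0].min(),B[:,0].max(),"y",B[:,1].min(),B[:,1].max())
        for nm,x,y in(("a",.496,.289),("cork",.455,.009)):
            T=P[(P[:,2]>.06)&(P[:,2]<.13)&(np.hypot(P[:,0]-x,P[:,1]-y)<.04)]
            if len(T): print(nm,len(T),T[:,2].max(),(T.min(0)+T.max(0))/2)
E
```

```text
[0.46250528 0.14158723 0.22598385]
wrist 1102 [0.465 0.143 0.048] 0.05487981139937665
dish rim x 0.40183298107117543 0.5156249705611958 y 0.08418441361463144 0.19833186868097086
a 2397 0.10936953810278333 [0.49457888 0.28942496 0.08472206]
cork 1752 0.07277728278244883 [0.45497223 0.00941016 0.06639847]
top 1 [0.467 0.122 0.038] 0.038433200457874225
```

View pics/w2.png

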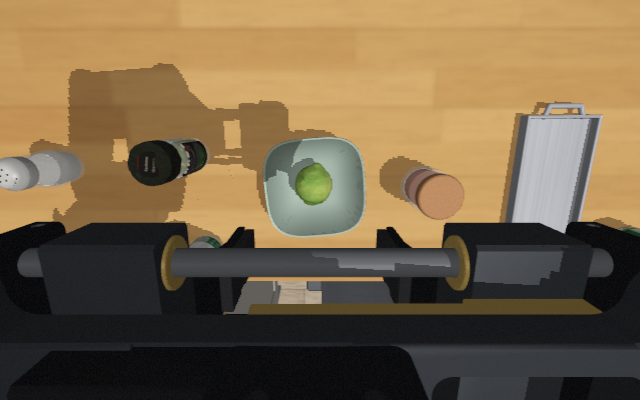

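The lime lies in the dish (315,185), within about 5 mm of its centre. Jar a is next, at (168,162) in this view.

Emit:
send_rows --increments '[0,0,0,0.54,2.458,0,1,0,0,0,0.54,2.458,0,1,0,0,0,0.54,2.458,0,1,0,0,0,0.54,2.458,0,1,0,0,0,0.54,2.458,0,1,0,0,0,0.54,2.458,0,1,0,0,0,0,0,0,1,0,0,0,0,0,-2.2,1,0,0,0,0,0,-2.2,1,0,0,0,0,0,-2.2,1,0,0,0,0,0,-2.2,1,0,0,0,0,0,-2.2,1,0,0,0,0,0,-2.0,1,0,0,0,0,0,-1.8,1,0,0,0,0,0,-1.6,1]' --newtons 20

```text
time: 8.13
position: [0.4945, 0.2881, 0.058]
tool_rot: [1.0, -0.0, -0.001, 0.001]
ft_force: [0.3, -0.6, -0.2]
grip_width: 0.087
grip_force: 0.0
```

Emit:
send_rows --increments '[0,0,0,0,0,0,0,0,0,0,0,0,0,0,0,0,0,0,0,0,0,0,0,0,0,0,0,0,0,0,0,0,0,0,0,0,0,0,0,0,0,0,0,0,0,0,0,0,0,0,0,0,0,0,0,0,0,0,0,0,0,0,0,0,0,0,0,0,0,0,0,0,0,0,0,0,0]'

```text
time: 9.05
position: [0.496, 0.2894, 0.06]
tool_rot: [1.0, -0.0, 0.0, -0.0]
ft_force: [-0.2, 1.2, 5.0]
grip_width: 0.0405
grip_force: 20.0
```

Emit:
send_rows --increments '[0,0,0,0,0,1.5,0,0,0,0,0,0,2.2,0,0,0,0,0,0,2.5,0,0,0,0,0,0,2.5,0,0,0,0,0,0,2.5,0,0,0,0,0,0,2.5,0,0,0,0,0,0,2.3,0,0,0,0,0,-1.5,0,0,0,0,0,0,-2.8,0,0,0,0,0,0,-2.8,0,0,0,0,0,0,-2.8,0,0,0,0,0,0,-2.8,0,0,0,0,0,0,-2.8,0,0,0,0,0,0,-2.8,0,0,0,0,0,0,-2.8,0,0,0,0,0,0,-2.8,0,0,0,0,0,0,-2.8,0,0,0,0,0,0,-2.8,0,0,0,0,0,0,-2.8,0,0,0,0,0,0,-2.8,0,0]'

```text
time: 10.72
position: [0.4949, -0.0631, 0.219]
tool_rot: [1.0, -0.0, -0.001, -0.0]
ft_force: [0.9, -0.4, -1.4]
grip_width: 0.0403
grip_force: 20.0
```

Emit:
send_rows --increments '[0,0,0,0,-2.8,0,0,0,0,0,0,-2.8,0,0,0,0,0,0,-2.8,0,0,0,0,0,0,-2.8,0,0,0,0,0,0,-2.8,0,0,0,0,0,0,-2.8,0,0,0,0,0,0,-2.8,0,0,0,0,0,0,-2.8,0,0,0,0,0,0,-2.8,0,0,0,0,0,0,-2.8,0,0,0,0,0,0,-2.8,0,0,0,0,0,0,-2.8,0,0,0,0,0,0,0,0,0,0,0,0,0,0,0,0]'

```text
time: 11.88
position: [0.4949, -0.3991, 0.2183]
tool_rot: [1.0, -0.002, -0.001, -0.001]
ft_force: [-0.3, 0.2, -1.4]
grip_width: 0.0403
grip_force: 20.0
```

Run:
```python
from h import *
o=robot.get_obs();print(o["position"],o["q"],o["grip_width"])
c=robot.camera("wrist");W=world(c)[:240].reshape(-1,3); save("w3.png",c["image"])
P=W[(W[:,2]>.02)&(W[:,2]<.045)&(abs(W[:,1]+.4)<.06)&(W[:,0]>.38)]
for s in np.arange(.42,.54,.015):
    b=P[abs(P[:,0]-s)<.004]
    if len(b)>3:print("x %.3f"%s,b[:,1].min().round(3),b[:,1].max().round(3))
print(P[:,0].min(),P[:,0].max())
```

```text
[ 0.49488687 -0.39909724  0.21832123] [-8.54138806e-01  5.56037051e-01  1.41541982e+00 -2.48726171e-05
  1.17195301e+00  7.19813989e-01] 0.04030085236528334
x 0.450 -0.439 -0.435
x 0.465 -0.437 -0.369
x 0.480 -0.436 -0.368
x 0.495 -0.434 -0.366
x 0.510 -0.433 -0.365
x 0.525 -0.432 -0.363
0.43925732023474834 0.5317418725986268
```

View pics/w3.png

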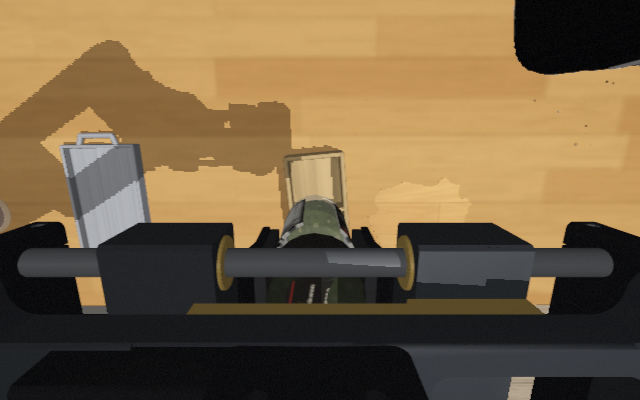

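The jar hangs upright over the rear bay (315,190), and the rack outline agrees with the earlier one. I'll lower it and release.

Emit:
send_rows --increments '[0,0,0,0,0,-2.2,0,0,0,0,0,0,-2.2,0,0,0,0,0,0,-2.2,0,0,0,0,0,0,-2.2,0,0,0,0,0,0,-2.2,0,0,0,0,0,0,-1.6,0,0,0,0,0,0,-1.3,0,0,0,0,0,0,-1.2,0,0,0,0,0,0,0,0,0,0,0,0,0,0,0]'

```text
time: 12.77
position: [0.4959, -0.3974, 0.0685]
tool_rot: [1.0, -0.0, -0.0, -0.0]
ft_force: [0.4, 0.0, -1.0]
grip_width: 0.0408
grip_force: 20.0
```

Emit:
send_rows --increments '[0,0,0,0,-0.15,-0.15,0,0,0,0,0,0,0,0,0,0,0,0,0,0,0.6,0,0,0,0,0,0,0.8,0,0,0,0,0,0,0.8,0,0,0,0,0,0,0.8,0,0,0,0,0,0,0.8,0,0,0,0,0,0,0.8,0,0,0,0,0,0,0.8,0,0,0,0,0,1.5,0.8,0,0,0,0,0,2.5,0.8,0,0,0,0,0,2.5,0.8,0,0,0,0,0,3,0.8,0,0,0,0,0,3,1,0,0,0,0,0,3,1]'

```text
time: 14.02
position: [0.4955, -0.3991, 0.2232]
tool_rot: [1.0, -0.0, -0.0, -0.0]
ft_force: [0.5, -0.4, 0.0]
grip_width: 0.0763
grip_force: 0.0
```

```bash
cat > chk.py <<'E'
from h import *
import sys
def top(W,x,y,z0,r=.05):
    P=W.reshape(-1,3); P=P[(P[:,2]>z0)&(P[:,2]<z0+.06)&(np.hypot(P[:,0]-x,P[:,1]-y)<r)]
    if len(P)<8: return None
    z=np.percentile(P[:,2],95); T=P[P[:,2]>z-.008]
    (cx,cy),rr=cv2.minEnclosingCircle((T[:,:2]*1000).astype(np.float32)); return round(cx),round(cy),round(rr),round(z,3)
E
python3 - <<'E'
from chk import *
print(robot.get_obs()["position"])
W=world(robot.camera("wrist")); print("wrist jar a",top(W,.496,-.4,.09))
W=world(robot.camera("top")); print("top jar a",top(W,.496,-.4,.09),"c",top(W,.373,.28,.09))
E
```

```text
[ 0.49546951 -0.39908875  0.22323873]
wrist jar a (495, -400, 20, np.float64(0.114))
top jar a None c (374, 280, 20, np.float64(0.11))
```

Jar a stands at the bay centre. Jar c is next.

Emit:
send_rows --increments '[0,0,0,-0.61,3.395,0,1,0,0,0,-0.61,3.395,0,1,0,0,0,-0.61,3.395,0,1,0,0,0,-0.61,3.395,0,1,0,0,0,-0.61,3.395,0,1,0,0,0,-0.61,3.395,0,1,0,0,0,-0.61,3.395,0,1,0,0,0,-0.61,3.395,0,1,0,0,0,-0.61,3.395,0,1,0,0,0,-0.61,3.395,0,1,0,0,0,-0.61,3.395,0,1,0,0,0,-0.61,3.395,0,1,0,0,0,-0.61,3.395,0,1,0,0,0,-0.61,3.395,0,1,0,0,0,-0.61,3.395,0,1,0,0,0,-0.61,3.395,0,1,0,0,0,-0.61,3.395,0,1,0,0,0,-0.61,3.395,0,1,0,0,0,-0.61,3.395,0,1,0,0,0,-0.61,3.395,0,1]'

```text
time: 15.78
position: [0.3727, 0.2811, 0.2216]
tool_rot: [1.0, -0.0, -0.0, 0.0]
ft_force: [0.2, -0.5, -0.1]
grip_width: 0.0868
grip_force: 0.0
```

Emit:
send_rows --increments '[0,0,0,0,0,0,1,0,0,0,0,0,0,1,0,0,0,0,0,0,1]'

```text
time: 16.03
position: [0.3732, 0.2792, 0.2215]
tool_rot: [1.0, 0.0, -0.001, 0.001]
ft_force: [-0.6, -0.6, -0.1]
grip_width: 0.0869
grip_force: 0.0
```

Emit:
send_rows --increments '[0,0,0,0,0,-2.2,1,0,0,0,0,0,-2.2,1,0,0,0,0,0,-2.2,1,0,0,0,0,0,-2.2,1,0,0,0,0,0,-2.2,1,0,0,0,0,0,-2.0,1,0,0,0,0,0,-1.7,1,0,0,0,0,0,-1.4,1,0,0,0,0,0,0,0.5,0,0,0,0,0,0,0,0,0,0,0,0,0,0,0,0,0,0,0,0,0,0,0,0,0,0,0,0,0,0,0,0,0,0,0,0,0,0,0,0,0,0,0,0,0,0,0,0,0,0,0,0,0,0,0,0,0,0,0,0,0,0,0,0,0,0,0]' --newtons 20

```text
validation failed for argument at $.in...
```

Emit:
send_rows --increments '[0,0,0,0,0,-2.2,1,0,0,0,0,0,-2.2,1,0,0,0,0,0,-2.2,1,0,0,0,0,0,-2.2,1,0,0,0,0,0,-2.2,1,0,0,0,0,0,-2.0,1,0,0,0,0,0,-1.7,1,0,0,0,0,0,-1.4,1]' --newtons 20

```text
time: 16.7
position: [0.3739, 0.2776, 0.0598]
tool_rot: [1.0, -0.002, -0.001, 0.0]
ft_force: [-0.8, -0.7, 0.2]
grip_width: 0.0874
grip_force: 0.0
```

Emit:
send_rows --increments '[0,0,0,0,0,0,0,0,0,0,0,0,0,0,0,0,0,0,0,0,0,0,0,0,0,0,0,0,0,0,0,0,0,0,0,0,0,0,0,0,0,0,0,0,0,0,0,0,0,0,0,0,0,0,0,0,0,0,0,0,0,0,0,0,0,0,0,0,0,0,0,0,0,0,0,0,0]'

```text
time: 17.62
position: [0.3739, 0.2798, 0.0613]
tool_rot: [1.0, -0.0, 0.0, -0.0]
ft_force: [-0.0, 1.5, 3.9]
grip_width: 0.0401
grip_force: 20.0
```

Emit:
send_rows --increments '[0,0,0,0,0,1.5,0,0,0,0,0,0,2.2,0,0,0,0,0,0,2.5,0,0,0,0,0,0,2.5,0,0,0,0,0,0,2.5,0,0,0,0,0,0,2.5,0,0,0,0,0,0,2.5,0,0,0,0,0.454,-1.5,0,0,0,0,0,0.454,-2.9,0,0,0,0,0,0.454,-2.9,0,0,0,0,0,0.454,-2.9,0,0,0,0,0,0.454,-2.9,0,0,0,0,0,0.454,-2.9,0,0,0,0,0,0.454,-2.9,0,0,0,0,0,0.454,-2.9,0,0,0,0,0,0.454,-2.9,0,0,0,0,0,0.454,-2.9,0,0,0,0,0,0.454,-2.9,0,0,0,0,0,0.454,-2.9,0,0,0,0,0,0.454,-2.9,0,0]'

```text
time: 19.28
position: [0.4322, -0.0846, 0.2227]
tool_rot: [1.0, -0.0, -0.001, -0.0]
ft_force: [0.0, 0.3, -0.3]
grip_width: 0.0403
grip_force: 20.0
```

Emit:
send_rows --increments '[0,0,0,0,-2.9,0,0,0,0,0,0,-2.9,0,0,0,0,0,0,-2.9,0,0,0,0,0,0,-2.9,0,0,0,0,0,0,-2.9,0,0,0,0,0,0,-2.9,0,0,0,0,0,0,-2.9,0,0,0,0,0,0,-2.9,0,0,0,0,0,0,-2.9,0,0,0,0,0,0,-2.9,0,0,0,0,0,0,-2.9,0,0,0,0,0,0,-0.3,0,0,0,0,0,0,0,0,0,0,0,0,0,0,0,0,0,0,0,0,0,0,0]'

```text
time: 20.53
position: [0.4324, -0.4035, 0.2225]
tool_rot: [1.0, 0.0, -0.001, -0.001]
ft_force: [-0.7, -0.7, -1.8]
grip_width: 0.0401
grip_force: 20.0
```

Emit:
send_rows --increments '[0,0,0,0,-0.15,-2.2,0,0,0,0,0,0,-2.2,0,0,0,0,0,0,-2.2,0,0,0,0,0,0,-2.2,0,0,0,0,0,0,-2.2,0,0,0,0,0,0,-1.8,0,0,0,0,0,0,-1.5,0,0,0,0,0,0,-1.2,0,0,0,0,0,0,0,0,0,0,0,0,0,0,0]'

```text
time: 21.37
position: [0.4329, -0.4059, 0.0679]
tool_rot: [1.0, 0.0, -0.0, -0.0]
ft_force: [-0.3, 0.5, -1.1]
grip_width: 0.0397
grip_force: 20.0
```

Emit:
send_rows --increments '[0,0,0,0,0,-0.1,0,0,0,0,0,0,0,0,0,0,0,0,0,0,0.6,0,0,0,0,0,0,0.8,0,0,0,0,0,0,0.8,0,0,0,0,0,0,0.8,0,0,0,0,0,0,0.8,0,0,0,0,0,0,0.8,0,0,0,0,0,0,0.8,0,0,0,0,0,1.5,0.8,0,0,0,0,0,2.5,0.8,0,0,0,0,0,2.5,0.8,0,0,0,0,0,3,0.8,0,0,0,0,0,3,1,0,0,0,0,0,3,1]'

```text
time: 22.62
position: [0.4325, -0.4066, 0.2233]
tool_rot: [1.0, -0.0, -0.0, -0.0]
ft_force: [0.1, 0.2, -0.0]
grip_width: 0.0765
grip_force: 0.0
```

Run:
```python
from chk import *
print(robot.get_obs()["position"])
W=world(robot.camera("wrist")); print("jar a",top(W,.496,-.4,.09,.032),"c",top(W,.432,-.406,.09,.03))
W=world(robot.camera("top")); print("salt",top(W,.483,.442,.07)); print("a",top(W,.496,-.4,.09,.032),"c",top(W,.432,-.406,.09,.03))
c=robot.camera("scene");W=world(c);print("scene salt",top(W,.483,.442,.07)); print("a",top(W,.496,-.4,.09,.032),"c",top(W,.432,-.406,.09,.03))
```

```text
[ 0.4325092  -0.40655311  0.22325928]
jar a (495, -401, 20, np.float64(0.114)) c (431, -408, 20, np.float64(0.113))
salt (483, 441, 16, np.float64(0.092))
a None c None
scene salt (476, 441, 16, np.float64(0.09))
a (492, -401, 22, np.float64(0.115)) c (429, -409, 23, np.float64(0.114))
```

Both jars are placed. Salt shaker next.

Emit:
send_rows --increments '[0,0,0,0.2,3.39,0,1,0,0,0,0.2,3.39,0,1,0,0,0,0.2,3.39,0,1,0,0,0,0.2,3.39,0,1,0,0,0,0.2,3.39,0,1,0,0,0,0.2,3.39,0,1,0,0,0,0.2,3.39,0,1,0,0,0,0.2,3.39,0,1,0,0,0,0.2,3.39,0,1,0,0,0,0.2,3.39,0,1,0,0,0,0.2,3.39,0,1,0,0,0,0.2,3.39,0,1,0,0,0,0.2,3.39,0,1,0,0,0,0.2,3.39,0,1,0,0,0,0.2,3.39,0,1,0,0,0,0.2,3.39,0,1,0,0,0,0.2,3.39,0,1,0,0,0,0.2,3.39,0,1,0,0,0,0.2,3.39,0,1,0,0,0,0.2,3.39,0,1]'

```text
time: 24.43
position: [0.4714, 0.2725, 0.2203]
tool_rot: [1.0, -0.0, -0.002, 0.001]
ft_force: [1.3, -0.3, 0.2]
grip_width: 0.0872
grip_force: 0.0
```

Emit:
send_rows --increments '[0,0,0,0.19,3.39,0,1,0,0,0,0.19,3.39,0,1,0,0,0,0.19,3.39,0,1,0,0,0,0.19,3.39,0,1,0,0,0,0.19,3.39,0,1,0,0,0,0,0,0,1,0,0,0,0,0,0,1,0,0,0,0,0,0,1]'

```text
time: 25.1
position: [0.4811, 0.4395, 0.2202]
tool_rot: [1.0, -0.0, -0.002, 0.001]
ft_force: [-0.3, -0.6, 0.5]
grip_width: 0.0868
grip_force: 0.0
```

Run:
```python
from chk import *
print(robot.get_obs()["position"],robot.get_obs()["q"])
W=world(robot.camera("wrist")); print("salt",top(W,.483,.442,.07))
```

```text
[0.4811323  0.43952481 0.2201521 ] [ 5.69362882e-01  5.76726251e-01  1.36857769e+00 -6.81130391e-04
  1.20052549e+00  2.14068436e+00]
salt (482, 443, 15, np.float64(0.09))
```

Emit:
send_rows --increments '[0,0,0,0.1,0.2,-2.2,1,0,0,0,0,0,-2.2,1,0,0,0,0,0,-2.2,1,0,0,0,0,0,-2.2,1,0,0,0,0,0,-2.2,1,0,0,0,0,0,-2.2,1,0,0,0,0,0,-1.8,1,0,0,0,0,0,-1.4,1,0,0,0,0,0,-1.1,1]' --newtons 20

```text
time: 25.9
position: [0.4828, 0.4403, 0.0455]
tool_rot: [1.0, -0.001, -0.001, 0.001]
ft_force: [0.2, -0.4, -0.2]
grip_width: 0.087
grip_force: 0.0
```

Emit:
send_rows --increments '[0,0,0,0,0,0,0,0,0,0,0,0,0,0,0,0,0,0,0,0,0,0,0,0,0,0,0,0,0,0,0,0,0,0,0,0,0,0,0,0,0,0,0,0,0,0,0,0,0,0,0,0,0,0,0,0,0,0,0,0,0,0,0,0,0,0,0,0,0,0,0,0,0,0,0,0,0]'

```text
time: 26.82
position: [0.4835, 0.443, 0.0474]
tool_rot: [1.0, -0.0, 0.0, -0.0]
ft_force: [0.2, 0.9, 1.1]
grip_width: 0.0381
grip_force: 19.9
```

Width reads 38 mm instead of 44, so I'll lift a little and look.

Emit:
send_rows --increments '[0,0,0,0,0,1,0,0,0,0,0,0,2,0,0,0,0,0,0,2,0,0,0,0,0,0,2,0,0,0,0,0,0,0,0]'

```text
time: 27.23
position: [0.4855, 0.444, 0.1215]
tool_rot: [1.0, -0.0, 0.003, -0.002]
ft_force: [0.4, 0.0, -0.6]
grip_width: 0.0379
grip_force: 19.7
```

Run:
```python
from chk import *
o=robot.get_obs();print(o["position"],o["grip_width"])
c=robot.camera("wrist");W=world(c);print("salt w",top(W,.483,.442,.12,.03)); a=c["image"][150:330,200:440]
c=robot.camera("scene");W=world(c); print("salt s",top(W,.483,.442,.12,.03)); b=c["image"][120:240,120:280]
save("w4.png",np.hstack([cv2.resize(a,(400,300)),cv2.resize(b,(400,300))]))
```

```text
[0.48551107 0.44401975 0.12151821] 0.037856455054314904
salt w (491, 442, 27, np.float64(0.173))
salt s (484, 433, 21, np.float64(0.162))
```

View pics/w4.png

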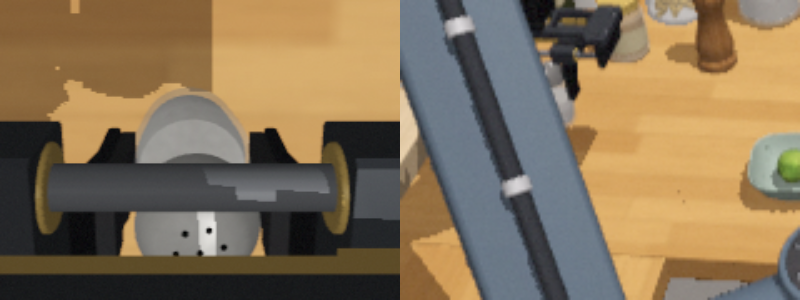

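Salt shaker is held upright between the pads (left half, 195,180); it simply has a slight waist. Carrying it to the rear half of the tray.

Emit:
send_rows --increments '[0,0,0,0,0,2,0,0,0,0,0,0,2,0,0,0,0,0,0,2,0,0,0,0,0,-1.5,2,0,0,0,0,0.1,-2.9,0,0,0,0,0,0.1,-2.9,0,0,0,0,0,0.1,-2.9,0,0,0,0,0,0.1,-2.9,0,0,0,0,0,0.1,-2.9,0,0,0,0,0,0.1,-2.9,0,0,0,0,0,0.1,-2.9,0,0,0,0,0,0.1,-2.9,0,0,0,0,0,0.1,-2.9,0,0,0,0,0,0.1,-2.9,0,0,0,0,0,0.1,-2.9,0,0,0,0,0,0.1,-2.9,0,0,0,0,0,0.1,-2.9,0,0,0,0,0,0.1,-2.9,0,0,0,0,0,0.1,-2.9,0,0]'

```text
time: 28.92
position: [0.4968, -0.0086, 0.1956]
tool_rot: [1.0, -0.0, -0.002, -0.0]
ft_force: [0.5, 0.1, -1.6]
grip_width: 0.0378
grip_force: 19.7
```

Emit:
send_rows --increments '[0,0,0,0,-2.9,0,0,0,0,0,0,-2.9,0,0,0,0,0,0,-2.9,0,0,0,0,0,0,-2.9,0,0,0,0,0,0,-2.5,0,0,0,0,0,0,0,0,0,0,0,0,0,0,0,0,0,0,0,0,0,0,0]'

```text
time: 29.58
position: [0.4971, -0.1474, 0.1958]
tool_rot: [1.0, -0.001, -0.002, -0.001]
ft_force: [0.1, 1.1, -2.1]
grip_width: 0.0382
grip_force: 19.7
```

Emit:
send_rows --increments '[0,0,0,0.3,0,-2.2,0,0,0,0,0,0,-2.2,0,0,0,0,0,0,-2.2,0,0,0,0,0,0,-2.2,0,0,0,0,0,0,-1.8,0,0,0,0,0,0,-1.5,0,0,0,0,0,0,-1.2,0,0,0,0,0,0,-1.0,0,0,0,0,0,0,0,0,0,0,0,0,0,0,0]'

```text
time: 30.42
position: [0.501, -0.1473, 0.0537]
tool_rot: [1.0, 0.0, -0.001, -0.0]
ft_force: [0.3, 0.2, -1.2]
grip_width: 0.0384
grip_force: 19.7
```

Emit:
send_rows --increments '[0,0,0,0,0,-0.1,0,0,0,0,0,0,0,0,0,0,0,0,0,0,0.6,0,0,0,0,0,0,0.8,0,0,0,0,0,0,0.8,0,0,0,0,0,0,0.8,0,0,0,0,0,0,0.8,0,0,0,0,0,0,0.8,0,0,0,0,0,0,0.8,0,0,0,0,0,1.5,0.8,0,0,0,0,0,2.5,0.8,0,0,0,0,0,2.5,0.8,0,0,0,0,0,3,0.8,0,0,0,0,0,3,1,0,0,0,0,0,3,1]'

```text
time: 31.67
position: [0.5008, -0.1482, 0.2093]
tool_rot: [1.0, -0.0, -0.0, -0.0]
ft_force: [0.7, -0.6, -0.1]
grip_width: 0.0767
grip_force: 0.0
```

Run:
```python
from chk import *
print(robot.get_obs()["position"])
W=world(robot.camera("wrist")); print("salt",top(W,.501,-.147,.07),"cork",top(W,.455,.009,.05))
```

```text
[ 0.50078681 -0.14815038  0.20928194]
salt (499, -150, 16, np.float64(0.095)) cork (457, 7, 24, np.float64(0.071))
```

Salt shaker stands in the tray. Last is the cork jar.

Emit:
send_rows --increments '[0,0,0,-0.755,2.62,0,0.9,0,0,0,-0.755,2.62,0,0.9,0,0,0,-0.755,2.62,0,0.9,0,0,0,-0.755,2.62,0,0.9,0,0,0,-0.755,2.62,0,0.9,0,0,0,-0.755,2.62,0,0.9,0,0,0,0,0,0,0.9,0,0,0,0,0,0,0.9,0,0,0,0,0,-2.2,0.9,0,0,0,0,0,-2.2,0.9,0,0,0,0,0,-2.2,0.9,0,0,0,0,0,-2.2,0.9]' --newtons 20

```text
time: 32.72
position: [0.4572, 0.0075, 0.1193]
tool_rot: [1.0, -0.001, 0.001, 0.0]
ft_force: [0.1, -0.7, -0.1]
grip_width: 0.0782
grip_force: 0.0
```

Run:
```python
from chk import *
print(robot.get_obs()["position"])
W=world(robot.camera("wrist")); print("cork",top(W,.455,.009,.05,.035))
```

```text
[0.45722023 0.0074611  0.11931622]
cork (455, 9, 25, np.float64(0.072))
```

Emit:
send_rows --increments '[0,0,0,-0.1,0.1,-2.2,0.9,0,0,0,0,0,-2.0,0.9,0,0,0,0,0,-1.8,0.9,0,0,0,0,0,-1.5,0.9,0,0,0,0,0,-1.2,0.9,0,0,0,0,0,0,0.7,0,0,0,0,0,0,0,0,0,0,0,0,0,0,0,0,0,0,0,0,0,0,0,0,0,0,0,0,0,0,0,0,0,0,0,0,0,0,0,0,0,0,0,0,0,0,0,0,0]'

```text
time: 33.85
position: [0.4556, 0.0096, 0.0339]
tool_rot: [1.0, -0.0, 0.001, 0.0]
ft_force: [-0.2, -0.6, 6.7]
grip_width: 0.0507
grip_force: 20.0
```

Emit:
send_rows --increments '[0,0,0,0,0,0,0,0,0,0,0,0,0,0,0,0,0,0,0,0,0]'

```text
time: 34.1
position: [0.4556, 0.0096, 0.0339]
tool_rot: [1.0, -0.0, 0.001, 0.0]
ft_force: [0.3, -0.4, 6.9]
grip_width: 0.051
grip_force: 20.0
```

Emit:
send_rows --increments '[0,0,0,0,0,1,0,0,0,0,0,0,2.2,0,0,0,0,0,0,2.4,0,0,0,0,0,0,2.4,0,0,0,0,0,0,2,0,0,0,0,-0.48,-1.97,0,0,0,0,0,-0.48,-1.97,0,0,0,0,0,-0.48,-1.97,0,0,0,0,0,-0.48,-1.97,0,0,0,0,0,-0.48,-1.97,0,0,0,0,0,-0.48,-1.97,0,0,0,0,0,-0.48,-1.97,0,0,0,0,0,-0.48,-1.97,0,0,0,0,0,0,0,0,0,0,0,0,0,0,0,0]'

```text
time: 35.35
position: [0.4161, -0.1483, 0.1329]
tool_rot: [1.0, -0.002, -0.0, -0.0]
ft_force: [-0.1, 1.2, -1.8]
grip_width: 0.0508
grip_force: 20.0
```

Emit:
send_rows --increments '[0,0,0,0,0,-2.2,0,0,0,0,0,0,-2.2,0,0,0,0,0,0,-1.8,0,0,0,0,0,0,-1.3,0,0,0,0,0,0,-1.0,0,0,0,0,0,0,-0.8,0,0,0,0,0,0,0,0,0,0,0,0,0,0,0]'

```text
time: 36.02
position: [0.4165, -0.1471, 0.0399]
tool_rot: [1.0, 0.0, -0.0, -0.0]
ft_force: [-0.1, -0.1, -1.5]
grip_width: 0.051
grip_force: 20.0
```

Emit:
send_rows --increments '[0,0,0,0,0,-0.1,0,0,0,0,0,0,0,0,0,0,0,0,0,0,0.7,0,0,0,0,0,0,0.9,0,0,0,0,0,0,0.9,0,0,0,0,0,0,0.9,0,0,0,0,0,0,0.9,0,0,0,0,0,0,0.9,0,0,0,0,0,0,0.9,0,0,0,0,0,1.5,0.9,0,0,0,0,0,2.5,0.9,0,0,0,0,0,3,0.9,0,0,0,0,0,4,0.9,0,0,0,0,0,4,1,0,0,0,0,0,4,1,0,0,0,0,0,0,1,0,0,0,0,0,0,1]'

```text
time: 37.43
position: [0.4178, -0.1485, 0.2313]
tool_rot: [1.0, -0.0, 0.003, 0.002]
ft_force: [-0.1, 0.3, -1.0]
grip_width: 0.0866
grip_force: 0.0
```

Run:
```python
from chk import *
from g import green
print(robot.get_obs()["position"])
for n in("wrist","top","scene"):
    c=robot.camera(n);W=world(c); print(n,"salt",top(W,.5,-.149,.07,.035),"cork",top(W,.417,-.148,.055,.035),"tin",top(W,.374,-.267,.055,.04),"timer",top(W,.32,.447,.05),"a",top(W,.496,-.4,.09,.032),"c",top(W,.432,-.406,.09,.03))
    P=green(c,W)
    if len(P)>20: print("lime",P.mean(0).round(3))
    if n=="scene": save("end.png",c["image"])
```

```text
[ 0.41778206 -0.14854831  0.23129468]
wrist salt (499, -150, 16, np.float64(0.095)) cork (416, -149, 24, np.float64(0.077)) tin (372, -267, 29, np.float64(0.073)) timer None a (495, -400, 22, np.float64(0.114)) c (431, -407, 21, np.float64(0.113))
lime [0.463 0.134 0.045]
top salt None cork None tin (372, -268, 28, np.float64(0.075)) timer (317, 447, 24, np.float64(0.067)) a (495, -400, 21, np.float64(0.115)) c (432, -407, 21, np.float64(0.116))
lime [0.461 0.142 0.047]
scene salt (497, -151, 15, np.float64(0.095)) cork (415, -148, 27, np.float64(0.078)) tin (371, -268, 31, np.float64(0.073)) timer (314, 448, 26, np.float64(0.064)) a (492, -403, 22, np.float64(0.114)) c (430, -409, 23, np.float64(0.114))
lime [0.449 0.139 0.042]
```

View pics/end.png

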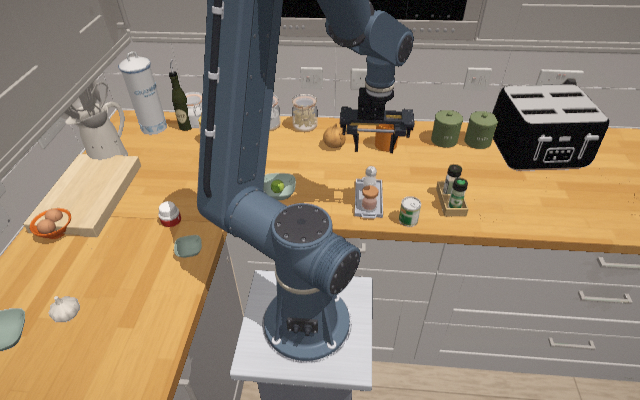

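The scene view shows both jars upright in the rack (456,190), the shaker and cork jar in the tray (370,190) and the lime in the dish (278,187). The tin (410,211) and timer (169,213) haven't moved, and the gripper is clear.

```bash
python3 -c "
from rig import robot
print(robot.hand_in())"
```

```text
the job is handed in; nothing more can be done
None
```

I handed the job in after about 37 s of robot time with everything sorted: both spice jars in the rack bays, the salt shaker and cork jar in the tray, the lime in the dish, and the tin and timer still in place by the last camera check; no verdict came back.

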